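# Load the probe rod through the vacuum lock

## Task

Load the blue-handled probe rod into the analyser, which is under vacuum: take the rod from its cradle, slide it tip first into the lock until it reaches the closed valve, let go of it, and only then swing the red valve lever fully open (a quarter turn, until it lies along the lock). Then take the rod by its blue handle, push it fully home so that its collar sits against the mouth of the lock, and let go, leaving the valve open. Do not disturb the vial rack, the bottle, the bell jar or the tray of fittings.

Things in the scene. Friction and masses are not known exactly. Their poses are not given: they have to be found in the camera images.
- lock_mouth (a point): Centre of the mouth of the analyser's probe lock, a fixed level steel tube, axis 100 mm above the bench. x axis: level, into the bore; z up; y: to the side where the closed lever stands. The mouth is the face of a gland nut 44 mm across; its lead-in cone narrows from 25 mm to the smooth 18 mm bore within 8 mm. The closed valve blocks the bore 87 mm in; open, the bore takes the 150 mm shaft.
- valve_axis (a point): Point on the valve lever's upright turning axis, level with its red sleeve: 104 mm into the lock from the mouth, 146 mm above the bench. Axes as lock_mouth. Below it the outside of the lock: nut and tube 36 to 48 mm across (to 84 mm from the mouth), valve body 50 mm square (84 to 124 mm), all topped at 129 mm or less above the bench. A pipe leaves the tube on the -y side and bends down to the bench.
- valve (a joint): Valve lever angle, rad: 0 closed (lever square across the lock, along lock_mouth's +y), 1.571 fully open (over the lock tube, pointing back to the mouth); counter-clockwise from above; stops at both ends. It stays where left and takes about 2 N at the sleeve. The ball in the bore turns with it and passes the rod only when nearly fully open.
- lever_grip (a point): Point on the centre line of the lever's red sleeve, 55 mm from the turning axis. The sleeve is a round level bar 18 mm thick, from 27 to 78 mm from the axis; its lower side is 13 mm above the lock nut and tube, and both its sides are free. The point's y axis points outwards along the lever.
- chamber_top (a point): Middle of the lid of the fixed steel chamber behind the lock, 245 mm from the mouth, 174 mm above the bench; the lid is 176 mm across. A pump stands on its -y side (to 225 mm out), a gauge on its +y side (to 147 mm) and an electronics box behind it, all lower than the lid. Axes as lock_mouth.
- probe_balance (a point): Balance point of the loose probe rod (200 mm, about 0.28 kg) on its centre line. x axis: along the rod to the tip (rod may be rolled about it). Tip 105 mm ahead, 8 mm thick, widening to 16 mm from 12 to 19 mm behind the tip; steel shaft 16 mm thick to 45 mm behind this point; dark collar 36 mm across, 6 mm thick; blue handle 28 mm thick, 51 to 95 mm behind this point.
- probe_tip (a point): Tip end of the probe rod, on its centre line, 105 mm ahead of the balance point.
- probe_handle (a point): Middle of the blue handle, on the rod's centre line, 73 mm behind the balance point, 178 mm behind the tip. Let go of part-way in the lock, the rod droops a little in the bore's play (handle a few mm low): lift the handle level with the bore before pushing, or it may jam. When the rod is home this point is 28 mm outside the mouth.
- cradle: Fixed rest of the rod: black base 190 x 70 mm, 12 mm thick, with two vee supports 12 mm wide, 70 mm ahead of and 73 mm behind its origin (ahead: its x axis, as the tip points). At the start the rod lies level in them, axis 60 mm above the bench, balance point within 4 mm of above the origin; between the supports the shaft is free all round. Origin on the bench.
- vial_rack: Bystander, loose: white rack of amber vials, 130 x 56 mm, 62 mm high. Origin in the middle of its underside, long side along its x.
- bottle: Bystander, loose: amber bottle with blue cap, 68 mm across, 150 mm high. Origin in the middle of its underside.
- bell_jar: Bystander, loose: small glass bell jar on a dark green foot with a metal lid, 104 mm across, 139 mm high. Origin in the middle of its underside.
- fitting_tray: Bystander, loose: low yellow tray of flange fittings, 110 x 80 mm, 30 mm high. Origin in the middle of its underside, long side along its x.
Not all that is in view belongs to the job. There is more than one size of the part that bears probe_balance; the job needs the smallest.

How it is judged:
By the outcome, as a careful person would: the job done as asked, in the order asked, and still so for the second after the job is handed in, with the robot touching nothing.
It also fails if it takes over 64 s, if anything falls off the work surface, if the arm or the gripper's body presses on something with over 40 N, if the wrist force passes 120 N, or if a joint passes its speed limit or range.

## Robot

A 6-joint arm with a two-finger parallel gripper is mounted at the origin on the work surface. World frame = base frame: x ahead of the robot, y to its left, z up, the work surface at z = 0. Lengths are in m, angles in rad, forces in N, time in s.
With the tool pointing down it reaches from about 0.3 to 0.825 m from the base axis. Payload 5.4 kg.
Tool frame: the origin (TCP) lies at the very end of the fingers, on their centre line; the grasp point (between the pads) lies 19 mm behind it (arm.grasp_offset is the distance from the TCP to the grasp point, in m); z points along the fingers, y is the direction in which the jaws open and shut (so a half turn about z gives the same grasp; the last joint's range is limited). The gripper opens to 92 mm and grips with 3 to 60 N. Pads are 20 mm wide; open, the fingers measure 128 mm over their backs; the gripper's body (75 mm by 189 mm) begins 69 mm behind the grasp point.
Start: joints at [-1.369, 0.158, 1.597, -0, 1.386, -0.21], TCP at [0.23, -0.527, 0.19] pointing down, gripper open.
Joint ranges: [-2.91, 2.91], [-0.94, 2.29], [0.18, 2.7], [-1.29, 4.43], [0.17, 2.64], [-3, 3]. Speed limits (rad/s): [2.57, 2.57, 3.14, 3.14, 3.14, 3.14].

## Interface

Orientations are given as a 3x3 rotation matrix whose columns are the frame's x, y, z axes.
In Python, from station import arm gives the robot as it stands.
- The arm moves only by the shell command python3 -m creep 'ROWS' [OPENING] [FORCE]. ROWS is text: rows parted by semicolons, each of 4 numbers parted by spaces: the shift along the tool's x, y, z in cm, then the turn about the tool's z in degrees. In form: tx ty tz yaw; .... A call has 1 to 10 rows; each row shifts and turns the commanded pose from where the row before left it, along the tool's axes as they then stand; what a row does not reach is not made up. A row lasts 1/10 s, in which the tool goes at most 50 mm and 8.59 degrees, less where a joint would pass 70% of its speed; a pose out of reach is approached as far as the arm can. A call is refused whole if a number of a shift passes 5 or a number of a turn 8.59, either way. A call with a gripper value outside its range is refused whole. OPENING is the opening, from 0 (shut) to 1 (fully open), set as the call begins (- or left out, the last holds). The fingers move at their own pace and stop on an object; FORCE is the grip in N (left out, the last holds). Time passes only in rows, so rows that do not move let the fingers close. It gives the time, the measured TCP pose, the force and the opening at its end, in the units of the state.
- arm.get_state(): the state, without advancing time (a new reading comes with each control period).
- arm.snapshot(name): name is "scene" or "top" or "wrist"; returns (picture, depth): 384x512x3 uint8, red, green, blue; 384x512 float32, m along the optical axis (not along the pixel's ray), 0 where there is no reading.
- arm.camera_model(name): a dict with "K" (3x3 intrinsics, pixels), "T" (4x4, takes a point from camera to world coordinates). Camera axes: x right, y up, looking along -z (the intrinsics and any distortion apply to the point x, -y, -z); pixel columns grow to the right and rows downward; lengths in m; the calibration is good to about 2 mm. A picture is of the moment at which its call begins: read the wrist's pose just before it. camera_model takes no time and is no camera call; for the wrist camera it gives the pose at the moment of the call.
- arm.sign_off(): hands the job in, once; it reports no verdict.
The state is a dict: "t": time; "qpos": joint angles; "joint_vel": joint speeds; "joint_torque": joint torques, N m; "tool_pos": TCP position; "tool_rot": TCP orientation; "wrist_force": force on the tool from outside, world axes, zero at the start; "torque": the same for the moment, N m; "width": finger opening in m.
Only numpy, scipy, OpenCV 4.12 (cv2) and the standard library are available. Lean on these libraries where they do the work, as an engineer would, in place of code of your own. Each camera call takes 0.05 s, during which the arm holds its last target. There are 200 camera calls.

## Working session

There is one attempt and no reset: what is moved stays moved. The work goes in short steps, Python scripts to look and compute and a shell command to move; the robot and the scene stay as the last step left them, time stands still between calls to the robot, and variables do not carry over. Pictures are saved under pics/ and viewed, about 8 in all and at most 12, crops included, and the job is handed in when it is done.

```bash
ls; mkdir -p pics
cat > h.py <<'E'
import numpy as np, cv2
from station import arm
def snap(n,f):
    T=arm.camera_model(n); im,d=arm.snapshot(n)
    cv2.imwrite('pics/'+f+'.png',cv2.cvtColor(im,cv2.COLOR_RGB2BGR)); np.savez('pics/'+f+'.npz',im=im,d=d,K=T['K'],T=T['T'])
    return im,d,T
def pts(d,K,T):
    v,u=np.mgrid[:d.shape[0],:d.shape[1]]
    p=np.stack([(u-K[0,2])/K[0,0]*d,-(v-K[1,2])/K[1,1]*d,-d],-1)
    return p@T[:3,:3].T+T[:3,3]
def ray(u,v,K,T,z):
    r=T[:3,:3]@np.array([(u-K[0,2])/K[0,0],-(v-K[1,2])/K[1,1],-1]); o=T[:3,3]
    return o+r*(z-o[2])/r[2]
E
python3 - <<'E'
from h import *
for n in('top','scene'):
    im,d,T=snap(n,n+'0'); print(T['K'].tolist(),{k:v for k,v in T.items() if k not in'KT'})
a=cv2.imread('pics/top0.png');b=cv2.imread('pics/scene0.png')
print(arm.get_state()['tool_rot'])
E
```

```text
pics
[[409.56984932652955, 0.0, 253.43484386697415], [0.0, 409.56984932652955, 186.68540217127597], [0.0, 0.0, 1.0]] {}
[[404.7770967711725, 0.0, 250.05869046733315], [0.0, 404.7770967711725, 199.5196557765165], [0.0, 0.0, 1.0]] {}
[[ 9.16405730e-01  4.00250409e-01 -3.84616074e-04]
 [ 4.00250480e-01 -9.16404321e-01  1.63486369e-03]
 [ 3.01891029e-04 -1.65214122e-03 -9.99998590e-01]]
```

View pics/top0.png

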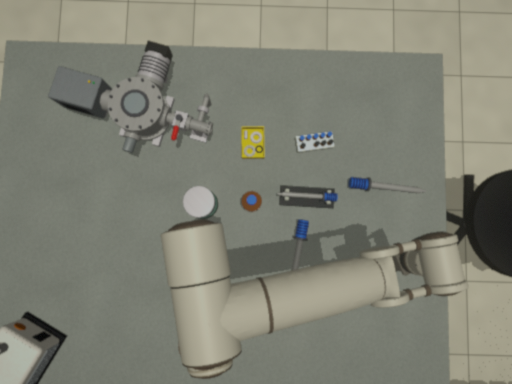

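View pics/scene0.png

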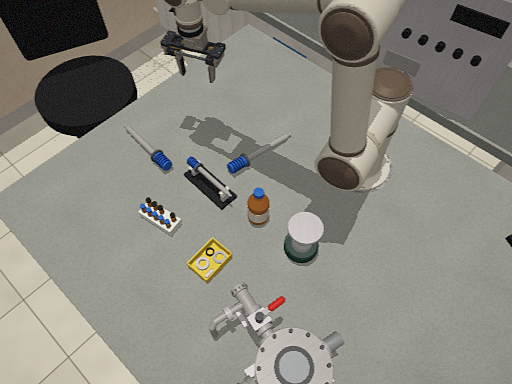

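The top view shows the cradle with the short rod at about (308,196), tip to the left. The lock mouth is at (211,128), the bore runs left-up to the chamber lid at (135,103), and the red lever is at (175,132). Next I'll measure these from depth and colour.

Run:
```python
from h import *
for n in('top0','scene0'):
    z=np.load(f'pics/{n}.npz'); im,d,K,T=z['im'],z['d'],z['K'],z['T']; P=pts(d,K,T); h=cv2.cvtColor(im,cv2.COLOR_RGB2HSV)
    print(n,T[:3,3].round(3),'bench z',np.median(P[...,2][d>0]).round(4))
    red=((h[...,0]<6)|(h[...,0]>174))&(h[...,1]>180)&(h[...,2]>90)&(P[...,2]>.1)&(P[...,2]<.2)
    blue=(h[...,0]>100)&(h[...,0]<125)&(h[...,1]>150)
    for nm,m in(('red',red),('blue',blue)):
        k,l,s,c=cv2.connectedComponentsWithStats(m.astype('u1') if 0 else m.astype(np.uint8))
        for i in range(1,k):
            if s[i,4]>15:
                q=P[l==i]; mu=np.median(q,0); w,V=np.linalg.eigh(np.cov(q[:,:2].T)); print(nm,c[i].round(1),s[i,4],mu.round(4),'zmax',np.percentile(q[:,2],95).round(3),'axis',V[:,1].round(3),'len',np.ptp((q[:,:2]-mu[:2])@V,0).round(3))
    lid=(P[...,2]>.165)&(P[...,2]<.185)&(P[...,0]>.5)&(P[...,1]>0)
    q=P[lid]; 
    if len(q)>50:
        c,r=cv2.minEnclosingCircle(q[:,:2].astype(np.float32)); print('lid',c,r,len(q))
    print('lockregion'); 
    # shaft of rod: height .05-.075 near cradle
    if n=='top0':
        R=P[185:210,275:340]; m=(R[...,2]>.045)&(R[...,2]<.085); q=R[m]; mu=q.mean(0); w,V=np.linalg.eigh(np.cov(q[:,:2].T)); print('rod',mu,V[:,1],q[:,2].max(),((q-mu)[:,:2]@V[:,1]).min(),((q-mu)[:,:2]@V[:,1]).max())
        big=cv2.resize(cv2.cvtColor(im[80:220,90:350],cv2.COLOR_RGB2BGR),None,fx=3,fy=3,interpolation=cv2.INTER_CUBIC); cv2.imwrite('pics/topc.png',big)
```

```text
top0 [ 0.292 -0.109  1.436] bench z -0.0011
red [174.6 132.4] 43 [0.594  0.1389 0.1533] zmax 0.157 axis [-0.982  0.191] len [0.012 0.037]
blue [358.9 183.1] 142 [ 0.4595 -0.4782  0.043 ] zmax 0.049 axis [-0.339  0.941] len [0.057 0.436]
blue [329.9 196.5] 66 [ 0.4081 -0.3744  0.0707] zmax 0.077 axis [0.094 0.996] len [0.02  0.035]
blue [251.1 199.4] 45 [ 0.3866 -0.11    0.1488] zmax 0.153 axis [-0.978  0.207] len [0.021 0.023]
blue [301.8 228.7] 148 [ 0.2979 -0.2849  0.0437] zmax 0.049 axis [-0.54   0.842] len [0.117 0.18 ]
lid (0.7182745933532715, 0.34352946281433105) 0.1734941452741623 2031
lockregion
rod [ 0.41121928 -0.31314637  0.06570986] [0.0331953  0.99944888] 0.08118457154113012 -0.08534126208170284 0.11319274435821382
scene0 [0.848 0.292 1.141] bench z -0.0007
red [276.  303.4] 113 [0.5971 0.1421 0.1528] zmax 0.156 axis [-0.982  0.187] len [0.016 0.046]
blue [289.2  47.3] 39 [-0.4088 -0.6475 -0.1149] zmax -0.11 axis [0.001 1.   ] len [0.015 0.199]
blue [162.  160.8] 206 [ 0.469  -0.4699  0.0401] zmax 0.047 axis [0.413 0.911] len [0.055 0.891]
blue [192.  161.8] 80 [ 0.4153 -0.3771  0.0702] zmax 0.075 axis [-0.027  1.   ] len [0.024 0.041]
blue [236.8 164.1] 206 [ 0.3069 -0.2786  0.0401] zmax 0.047 axis [0.701 0.713] len [0.064 0.831]
blue [258.3 192.7] 87 [ 0.3902 -0.1083  0.1485] zmax 0.151 axis [0.652 0.758] len [0.026 0.029]
blue [142.2 205.9] 19 [ 0.6282 -0.3709  0.0595] zmax 0.063 axis [0.131 0.991] len [0.011 0.048]
blue [148.2 209.9] 22 [ 0.6252 -0.3473  0.0609] zmax 0.063 axis [0.048 0.999] len [0.013 0.021]
blue [154.  213.6] 21 [ 0.6219 -0.3247  0.0595] zmax 0.063 axis [0.25  0.968] len [0.013 0.022]
blue [160.1 217.3] 22 [ 0.6161 -0.3004  0.0597] zmax 0.063 axis [0.211 0.977] len [0.013 0.026]
blue [166.1 221.3] 22 [ 0.6128 -0.2767  0.0599] zmax 0.062 axis [0.105 0.994] len [0.013 0.024]
lid (0.680242657661438, 0.268130362033844) 0.0878310352563858 3553
lockregion
```

View pics/topc.png

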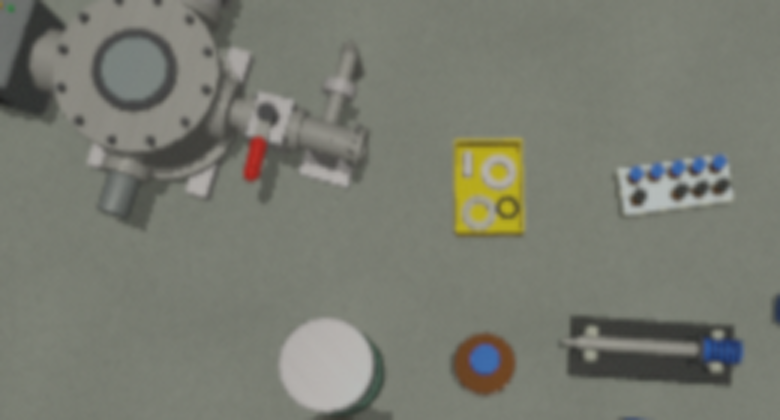

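The crop confirms the layout: the tip is at crop px (565,343), the handle at (722,350), the nut at (360,145) and the lever from (262,140) to (250,178). I'm moving above the cradle and squaring the jaws for a close look.

```bash
python3 -m creep '3.2 -1.7 0 0;3.2 -1.7 0 0;3.2 -1.7 0 0;3.2 -1.7 0 0;3.2 -1.7 0 0;3.2 -1.7 0 0;3.2 -1.7 0 0;3.2 -1.7 0 0' 1 20
python3 -m creep '0 0 0 -8;0 0 0 -8;0 0 0 -8;0 0 0 -8;0 0 0 -8;0 0 0 -8;0 0 0 -8;0 0 0 -8;0 0 0 0;0 0 0 0'
python3 - <<'E'
from h import *
s=arm.get_state(); print(s['tool_pos'],s['tool_rot'],s['qpos'],s['wrist_force'])
im,d,T=snap('wrist','w1'); print(T)
P=pts(d,T['K'],T['T']); h=cv2.cvtColor(im,cv2.COLOR_RGB2HSV)
print('bench',np.median(P[...,2][d>0]))
E
```

```text
t: 0.9
tool_pos: [0.4108, -0.2983, 0.1899]
tool_rot: [[0.916, 0.4, -0.0], [0.4, -0.916, 0.001], [-0.0, -0.001, -1.0]]
wrist_force: [0.4, -0.2, 0.6]
width: 0.0919
t: 1.9
tool_pos: [0.4101, -0.2996, 0.19]
tool_rot: [[0.045, 0.999, -0.0], [0.999, -0.045, 0.0], [0.0, -0.0, -1.0]]
wrist_force: [-0.4, -0.0, -0.6]
width: 0.0919
[ 0.41013027 -0.29963968  0.18997933] [[ 4.53111789e-02  9.98972839e-01 -4.03974420e-04]
 [ 9.98972805e-01 -4.53109754e-02  4.99504410e-04]
 [ 4.80686864e-04 -4.26192594e-04 -9.99999794e-01]] [-8.69282634e-01 -1.61693765e-02  1.78175378e+00  1.40490523e-05
  1.37665051e+00 -8.23958749e-01] [-0.40395249 -0.01005151 -0.60557639]
{'K': array([[300.16417697,   0.        , 256.04096527],
       [  0.        , 300.16417697, 194.37293347],
       [  0.        ,   0.        ,   1.        ]]), 'T': array([[ 9.99013118e-01,  4.30500934e-02,  1.09306451e-02,
         4.13236250e-01],
       [-4.44156229e-02,  9.69413716e-01,  2.41379990e-01,
        -2.32561089e-01],
       [-2.04886135e-04, -2.41627268e-01,  9.70369116e-01,
         3.83624638e-01],
       [ 0.00000000e+00,  0.00000000e+00,  0.00000000e+00,
         1.00000000e+00]])}
bench 4.393311468414707e-05
```

View pics/w1.png

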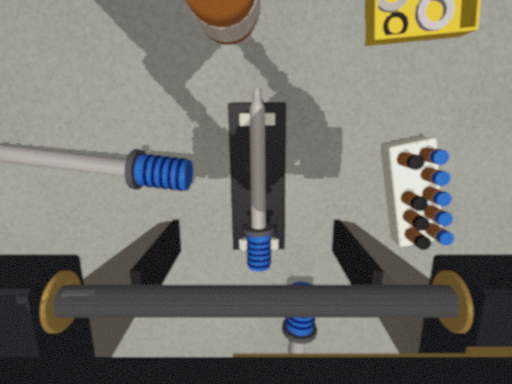

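The wrist view shows the tip at (257,90), the collar at (259,228), the handle at (259,250), and the cradle around it. I'm casting rays onto the axis plane at z = 0.06.

Run:
```python
from h import *
z=np.load('pics/w1.npz'); im,d,K,T=z['im'],z['d'],z['K'],z['T']; h=cv2.cvtColor(im,cv2.COLOR_RGB2HSV)
blue=((h[...,0]>100)&(h[...,0]<130)&(h[...,1]>140)); blue[:225]=0;blue[275:]=0;blue[:,:235]=0;blue[:,285:]=0
v,u=np.where(blue); print('blue',u.mean(),v.min(),v.max(),np.median(u)); print('handle',ray(u.mean(),(v.min()+v.max()+1)/2,K,T,.06))
# shaft centre columns
g=im.astype(int).sum(2)
pp=[]
for r in range(130,222,4):
    c=np.where(g[r,240:280]>230)[0]+240
    if len(c)>3: pp.append(ray((c.min()+c.max())/2,r,K,T,.06)); 
pp=np.array(pp); f=np.polyfit(pp[:,1],pp[:,0],1); print('shaft x=',f, 'resid',(pp[:,0]-np.polyval(f,pp[:,1])).std(), pp[0],pp[-1])
print('tip',ray(257,89,K,T,.06))
P=pts(d,K,T); print('rodtop z',P[150:220:10,258,2])
```

```text
blue 258.46478873239437 236 270 258.0
handle [ 0.40925791 -0.3843112   0.06      ]
shaft x= [0.02972937 0.42083023] resid 0.0001537434592759236 [ 0.41370916 -0.24320591  0.06      ] [ 0.41058317 -0.34072821  0.06      ]
tip [ 0.41549784 -0.20226195  0.06      ]
rodtop z [0.06649237 0.06746409 0.06698637 0.06737331 0.06648799 0.06729767
 0.06736446]
```

```bash
python3 -m creep '-1.1 0.1 0 -0.9;-1 0.1 0 0;0 0 3 0;0 0 3 0;0 0 3 0;0 0 3 0;0 0 1.5 0;0 0 1.4 0;0 0 0 0;0 0 0 0'
python3 -m creep '0 0 0 0;0 0 0 0;0 0 0 0;0 0 0 0;0 0 0 0;0 0 0 0;0 0 0 0;0 0 0 0' 0 35
```

```text
t: 2.95
tool_pos: [0.4118, -0.3216, 0.0418]
tool_rot: [[0.027, 1.0, 0.0], [1.0, -0.027, -0.001], [-0.001, 0.0, -1.0]]
wrist_force: [0.7, -0.6, -0.2]
width: 0.092
t: 3.75
tool_pos: [0.4115, -0.3209, 0.0413]
tool_rot: [[0.026, 1.0, -0.0], [1.0, -0.026, 0.0], [0.0, -0.0, -1.0]]
wrist_force: [0.1, 0.3, 0.2]
width: 0.0299
```

```bash
python3 -m creep '0 0 0 0;0 0 0 0;0 0 0 0;0 0 0 0;0 0 0 0'
python3 -m creep '0 0 -1 0;0 0 -2 0;0 0 -3 0;0 0 -3 0;0 0 -3 0;0 0 -3 0;0 0 -3 0;0 0 0 0;0 0 0 0'
```

```text
t: 4.25
tool_pos: [0.4119, -0.3218, 0.0436]
tool_rot: [[0.026, 1.0, 0.0], [1.0, -0.026, -0.001], [-0.001, 0.0, -1.0]]
wrist_force: [-4.9, 3.7, 14.3]
width: 0.0006
t: 5.15
tool_pos: [0.4118, -0.3211, 0.2216]
tool_rot: [[0.026, 1.0, 0.001], [1.0, -0.026, -0.001], [-0.001, 0.001, -1.0]]
wrist_force: [-0.7, -0.1, 0.2]
width: 0.0004
```

The gripper closed on nothing, so I need to look at where the rod is.

```bash
python3 -m creep '0 0 0 0' 1
python3 - <<'E'
from h import *
im,d,T=snap('wrist','w2'); print(T['T'])
E
```

```text
t: 5.25
tool_pos: [0.411, -0.3201, 0.2196]
tool_rot: [[0.026, 1.0, -0.002], [1.0, -0.026, 0.002], [0.002, -0.002, -1.0]]
wrist_force: [0.2, 0.4, -0.1]
width: 0.0064
[[ 0.99967576  0.02430572  0.00758932  0.41303573]
 [-0.02541678  0.97046262  0.23990893 -0.25332867]
 [-0.00153399 -0.24002404  0.97076573  0.41337998]
 [ 0.          0.          0.          1.        ]]
```

View pics/w2.png

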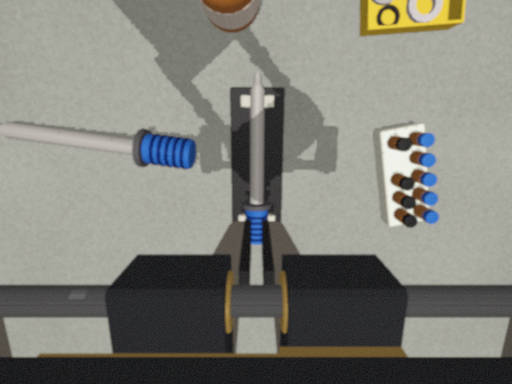

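The rod still lies in the cradle: tip (258,72), collar (257,208), fingertips around (257,225). I'll check the true fingertip height and the rod's scale from depth.

Run:
```python
from h import *
for n in('w1','w2'):
    z=np.load(f'pics/{n}.npz'); im,d,K,T=z['im'],z['d'],z['K'],z['T']; P=pts(d,K,T)
    print(n,'rodcol',[(r,P[r,257].round(3).tolist()) for r in (75,95,120,150,180,200,206,212)])
    if n=='w2':
        for r in range(222,300,6): print(r,[P[r,c].round(3).tolist() for c in(228,236,244,257,270,278,286)])
    else:
        for r in range(215,290,8): print(r,[P[r,c].round(3).tolist() for c in(150,160,175,340,350,365)])
    g=im.astype(int).sum(2)
    for r in (120,150,180):
        c=np.where(g[r,240:280]>230)[0]+240; print('width mm',r,np.linalg.norm(P[r,c.max()]-P[r,c.min()])*1000, (c.max()-c.min()+1)*np.median(d[r,c])/K[0,0]*1000)
s=arm.get_state(); print(s['width'],s['tool_pos'],s['qpos'])
```

```text
w1 rodcol [(75, [0.417, -0.181, -0.0]), (95, [0.415, -0.208, 0.063]), (120, [0.414, -0.233, 0.068]), (150, [0.413, -0.263, 0.067]), (180, [0.411, -0.295, 0.067]), (200, [0.41, -0.318, 0.067]), (206, [0.41, -0.325, 0.067]), (212, [0.41, -0.331, 0.067])]
215 [[0.266, -0.35, 0.0], [0.279, -0.351, -0.001], [0.299, -0.352, -0.001], [0.52, -0.362, -0.002], [0.534, -0.362, -0.001], [0.554, -0.363, -0.0]]
223 [[0.264, -0.362, -0.002], [0.355, -0.288, 0.218], [0.364, -0.288, 0.22], [0.459, -0.292, 0.22], [0.465, -0.294, 0.218], [0.554, -0.375, -0.001]]
231 [[0.354, -0.288, 0.231], [0.359, -0.288, 0.232], [0.365, -0.292, 0.224], [0.457, -0.294, 0.229], [0.461, -0.292, 0.233], [0.469, -0.293, 0.232]]
239 [[0.358, -0.288, 0.245], [0.363, -0.288, 0.244], [0.365, -0.296, 0.226], [0.457, -0.298, 0.229], [0.457, -0.292, 0.244], [0.465, -0.293, 0.243]]
247 [[0.361, -0.288, 0.254], [0.365, -0.289, 0.251], [0.364, -0.3, 0.226], [0.456, -0.303, 0.23], [0.457, -0.295, 0.247], [0.461, -0.292, 0.254]]
255 [[0.364, -0.288, 0.261], [0.365, -0.293, 0.252], [0.364, -0.304, 0.228], [0.456, -0.307, 0.231], [0.45
[... 2850 characters left out ...]
.306], [0.419, -0.31, 0.316], [0.419, -0.291, 0.348]]
288 [[0.405, -0.292, 0.35], [0.407, -0.294, 0.346], [0.409, -0.294, 0.346], [0.412, -0.295, 0.345], [0.415, -0.294, 0.346], [0.417, -0.295, 0.346], [0.419, -0.292, 0.35]]
294 [[0.405, -0.293, 0.351], [0.407, -0.295, 0.348], [0.409, -0.295, 0.348], [0.412, -0.295, 0.347], [0.415, -0.296, 0.347], [0.417, -0.295, 0.347], [0.419, -0.293, 0.35]]
width mm 120 54.37855753325301 15.760171745165309
width mm 150 55.2087979121626 16.11128659001152
width mm 180 53.65609239623815 16.547363281988495
0.0102789059877941 [ 0.41089427 -0.32006623  0.21944826] [-8.94057179e-01  4.81969988e-04  1.70674104e+00 -5.33804677e-06
  1.43756727e+00 -8.67746286e-01]
```

Run:
```python
from h import *
print(arm.grasp_offset)
for n,cols in(('w1',(165,170,175,180,338,343,348)),('w2',(236,240,244,268,272,276))):
    z=np.load(f'pics/{n}.npz'); d,K,T=z['d'],z['K'],z['T']; P=pts(d,K,T)
    for c in cols:
        r=np.where(P[195:300,c,2]>.15)[0].min()+195; print(n,c,r,P[r:r+5,c].round(4).tolist())
```

```text
0.0187
w1 165 222 [[0.357, -0.2886, 0.216], [0.3573, -0.2889, 0.217], [0.3583, -0.2884, 0.2203], [0.3588, -0.2885, 0.2219], [0.3593, -0.2885, 0.2236]]
w1 170 203 [[0.4132, -0.2326, 0.3836], [0.2938, -0.3364, -0.0012], [0.2936, -0.3378, -0.0013], [0.2939, -0.3388, 0.0001], [0.2936, -0.3404, -0.0005]]
w1 175 195 [[0.4132, -0.2326, 0.3836], [0.302, -0.3255, -0.0001], [0.3018, -0.3268, -0.0001], [0.3014, -0.3284, -0.001], [0.301, -0.3301, -0.0021]]
w1 180 228 [[0.3646, -0.2939, 0.2128], [0.365, -0.2939, 0.2145], [0.3649, -0.2946, 0.2145], [0.3649, -0.2951, 0.2146], [0.3646, -0.2961, 0.2139]]
w1 338 219 [[0.4594, -0.2921, 0.2138], [0.4592, -0.2924, 0.2147], [0.4584, -0.292, 0.2174], [0.4581, -0.2921, 0.2188], [0.4576, -0.2922, 0.2204]]
w1 343 221 [[0.4624, -0.2935, 0.2136], [0.4617, -0.2932, 0.2162], [0.4604, -0.2922, 0.2206], [0.4598, -0.292, 0.2229], [0.4595, -0.2921, 0.2241]]
w1 348 222 [[0.4643, -0.293, 0.2172], [0.464, -0.2931, 0.2185], [0.4637, -0.2934, 0.2193], [0.4632, -0.2934, 0.2211], [0.4625, -0.2931, 0.2235]]
w2 236 222 [[0.3995, -0.3111, 0.2461], [0.3996, -0.3113, 0.2472], [0.3997, -0.3113, 0.2489], [0.3998, -0.3114, 0.2503], [0.4, -0.311, 0.2533]]
w2 240 221 [[0.4018, -0.3113, 0.2438], [0.4018, -0.3113, 0.2456], [0.4019, -0.3114, 0.2472], [0.4021, -0.3111, 0.2498], [0.4021, -0.3113, 0.2509]]
w2 244 221 [[0.4041, -0.3114, 0.2437], [0.4042, -0.3114, 0.2455], [0.4042, -0.3116, 0.2467], [0.4045, -0.3105, 0.2515], [0.4045, -0.3108, 0.2523]]
w2 268 220 [[0.4184, -0.311, 0.2441], [0.4183, -0.3106, 0.2472], [0.4183, -0.3108, 0.2483], [0.4182, -0.311, 0.2495], [0.4181, -0.3108, 0.2518]]
w2 272 221 [[0.4208, -0.312, 0.243], [0.4207, -0.3117, 0.2458], [0.4206, -0.3118, 0.2473], [0.4205, -0.3113, 0.2506], [0.4204, -0.3115, 0.2515]]
w2 276 221 [[0.4232, -0.3122, 0.2427], [0.423, -0.3114, 0.247], [0.4229, -0.3119, 0.2473], [0.4228, -0.3115, 0.2501], [0.4228, -0.3122, 0.2498]]
```

Depth puts the real fingertips about 23.5 mm above the reported TCP, in both the open and closed views. That explains both the miss and the 14 N upward force. From here I'll use grasp height = TCP z + 42 mm. I'm reopening and going down to TCP z of about 0.019.

```bash
python3 -m creep '0 0 2 0;0 0 2 0;0 0 2 0;0 0 2 0;0 0 1 0;0 0 0 0;0 0 0 0;0 0 0 0;0 0 0 0;0 0 0 0' 1 35
python3 -m creep '0 0 2 0;0 0 2 0;0 0 2 0;0 0 2 0;0 0 2 0;0 0 1 0;0 0 0 0;0 0 0 0'
```

```text
t: 6.3
tool_pos: [0.4119, -0.3213, 0.132]
tool_rot: [[0.026, 1.0, 0.001], [1.0, -0.026, -0.001], [-0.001, 0.001, -1.0]]
wrist_force: [-0.4, 0.3, -0.1]
width: 0.0901
t: 7.1
tool_pos: [0.412, -0.3214, 0.0221]
tool_rot: [[0.026, 1.0, 0.001], [1.0, -0.026, -0.001], [-0.001, 0.001, -1.0]]
wrist_force: [-0.2, 0.6, 1.3]
width: 0.0918
```

```bash
python3 -m creep '0 0 0.3 0;0 0 0 0;0 0 0 0;0 0 0 0;0 0 0 0;0 0 0 0;0 0 0 0;0 0 0 0;0 0 0 0;0 0 0 0' 0 40
python3 -m creep '0 0 0 0;0 0 0 0;0 0 0 0;0 0 0 0'
```

```text
t: 8.1
tool_pos: [0.4112, -0.3208, 0.0183]
tool_rot: [[0.026, 1.0, -0.001], [1.0, -0.026, 0.0], [0.0, -0.001, -1.0]]
wrist_force: [-1.5, -0.4, 2.0]
width: 0.0151
t: 8.5
tool_pos: [0.4112, -0.3208, 0.0183]
tool_rot: [[0.026, 1.0, -0.001], [1.0, -0.026, 0.0], [0.0, -0.001, -1.0]]
wrist_force: [-3.2, 0.0, 1.8]
width: 0.015
```

Gripped at a width of 15 mm. Lifting.

```bash
python3 -m creep '0 0 -1 0;0 0 -2 0;0 0 -3 0;0 0 -3 0;0 0 -3 0;0 0 -3 0;0 0 -3 0;0 0 -2 0;0 0 0 0;0 0 0 0'
python3 - <<'E'
from h import *
s=arm.get_state(); print(s['wrist_force'],s['torque'],s['tool_pos'])
im,d,T=snap('wrist','w3'); K,T=T['K'],T['T']; P=pts(d,K,T); g=im.astype(int).sum(2)
R=s['tool_rot'];p=s['tool_pos']; q=(P-p)@R  # tool frame
m=(abs(q[...,1])<.012)&(q[...,0]>-.01)&(q[...,0]<.16)&(q[...,2]>-.075)&(q[...,2]<.0)&(d>0)
v,u=np.where(m); print(u.min(),u.max(),v.min(),v.max())
for a in np.arange(.02,.15,.012):
    k=m&(abs(q[...,0]-a)<.004); 
    if k.sum()>4: print(a.round(3),k.sum(),q[k][:,1].mean().round(4),(q[k][:,1].min()+q[k][:,1].max()).round(4)/2,np.percentile(q[k][:,2],10).round(4))
print('max x',q[m][:,0].max())
E
```

```text
t: 9.5
tool_pos: [0.4116, -0.3205, 0.2176]
tool_rot: [[0.026, 1.0, 0.0], [1.0, -0.026, 0.001], [0.001, 0.0, -1.0]]
wrist_force: [0.3, -0.6, -4.0]
width: 0.015
[ 0.27825573 -0.61106238 -4.02541083] [-0.07917131 -0.06459738  0.02443519] [ 0.41155205 -0.32047366  0.21761902]
229 283 0 284
0.02 444 0.0002 0.0003 -0.0488
0.032 462 0.0003 0.0005 -0.0488
0.044 497 0.0005 0.00055 -0.0486
0.056 522 0.0003 0.0002 -0.0487
0.068 568 0.0004 0.0005 -0.0485
0.08 606 0.0004 0.00045 -0.0486
0.092 630 0.0005 0.00065 -0.0485
0.104 428 0.0005 0.00065 -0.0479
0.116 273 0.0005 0.00065 -0.0446
max x 0.11935104935893913
```

View pics/w3.png

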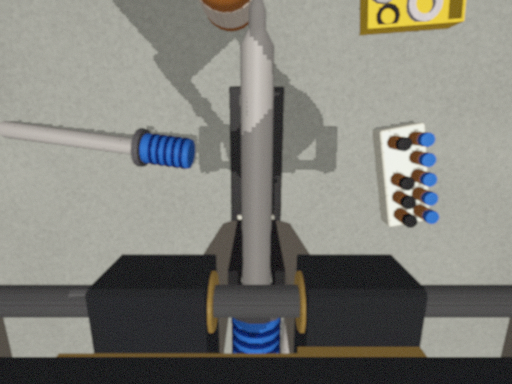

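The rod is held level on the tool's x axis, about 0.4 mm off in y, with its axis 40.6 mm above the TCP and its tip 119 mm ahead. I'm moving back from the mouth and looking at the lock.

```bash
python3 -m creep '1.9 2.5 0 0;1.9 2.5 0 0;2 2.5 0 0;2 2.5 0 0;2 2.5 0 0;2 2.6 0 0;2 2.6 0 0;0 0 0 4.7;0 0 0 4.7;0 0 0 0'
python3 -m creep '0 0 0 0;0 0 0 0;0 0 0 0'
python3 - <<'E'
from h import *
s=arm.get_state(); print(s['tool_pos'],s['tool_rot'].round(4).tolist())
im,d,T=snap('wrist','w4')
E
```

```text
t: 10.55
tool_pos: [0.5913, -0.1866, 0.2156]
tool_rot: [[0.189, 0.982, -0.004], [0.982, -0.189, 0.002], [0.001, -0.004, -1.0]]
wrist_force: [-0.1, 0.3, -4.3]
width: 0.0151
t: 10.85
tool_pos: [0.5919, -0.1877, 0.218]
tool_rot: [[0.189, 0.982, -0.0], [0.982, -0.189, 0.0], [0.0, -0.0, -1.0]]
wrist_force: [0.5, -0.1, -3.8]
width: 0.015
[ 0.59186719 -0.18766867  0.21796369] [[0.1888, 0.982, -0.0004], [0.982, -0.1888, 0.0003], [0.0002, -0.0005, -1.0]]
```

View pics/w4.png

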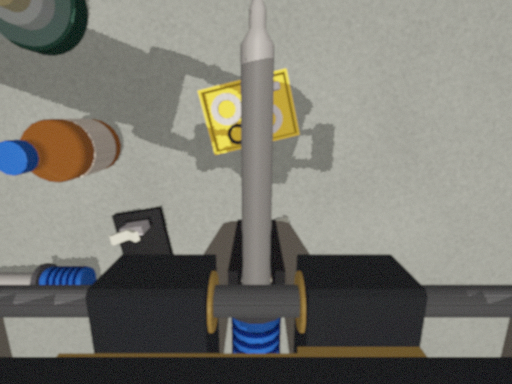

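This view ends at the tray (250,110), so the lock is beyond the top edge. I'm moving 15 cm further along, well above it.

```bash
python3 -m creep '3 0 0 0;3 0 0 0;3 0 0 0;3 0 0 0;3 0 0 0;0 0 0 0;0 0 0 0'
python3 - <<'E'
from h import *
s=arm.get_state(); print(s['tool_pos'],s['tool_rot'].round(4).tolist())
im,d,T=snap('wrist','w5'); P=pts(d,T['T']*0+0 if 0 else T['K'],T['T'])
im,d,T=snap('scene','s5')
E
```

```text
t: 11.6
tool_pos: [0.6205, -0.0401, 0.2183]
tool_rot: [[0.188, 0.982, 0.0], [0.982, -0.188, -0.001], [-0.001, 0.0, -1.0]]
wrist_force: [-0.3, -0.5, -4.2]
width: 0.0151
[ 0.62049347 -0.04010451  0.21834043] [[0.1878, 0.9822, 0.0], [0.9822, -0.1878, -0.0006], [-0.0006, 0.0001, -1.0]]
```

View pics/w5.png

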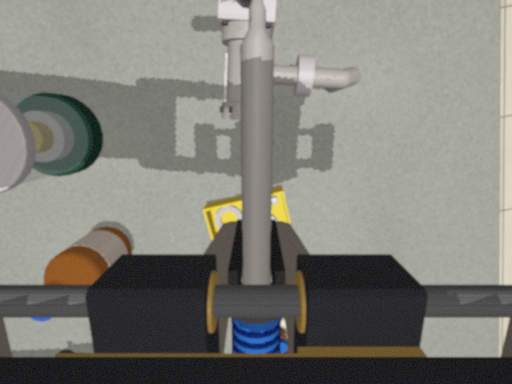

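The wrist view shows the nut at about (232,110) and the valve body at (247,10), with the tube partly hidden by the rod. The rod sits a little to the right of the lock axis. I'm measuring the lock from depth in the tool frame and combining the views.

Run:
```python
from h import *
s=arm.get_state(); p=s['tool_pos']; R=s['tool_rot']
C={}
for n in('w5','s5','top0','scene0'):
    z=np.load(f'pics/{n}.npz'); im,d,K,T=z['im'],z['d'],z['K'],z['T']; P=pts(d,K,T); q=(P-p)@R; q[...,2]=P[...,2]; 
    m=(d>0)&(q[...,2]>.06)&(q[...,2]<.133)&(q[...,0]>.03)&(q[...,0]<.21)&(abs(q[...,1])<.06)
    print(n,m.sum())
    for a in np.arange(.04,.21,.01):
        k=m&(abs(q[...,0]-a)<.005); Q=q[k]
        if len(Q)<4: continue
        # ridge: circle/top line centre: fit parabola of z vs y for points on top
        t=Q[Q[:,2]>.105]
        zz=np.percentile(Q[:,2],97)
        r=''
        if len(t)>8:
            # circle fit y^2+z^2
            A=np.c_[t[:,1],t[:,2],np.ones(len(t))]; b=(t[:,1]**2+t[:,2]**2); c=np.linalg.lstsq(A,b,rcond=None)[0]; r=('circ y %.4f z %.4f r %.4f'%(c[0]/2,c[1]/2,np.sqrt(c[2]+c[0]**2/4+c[1]**2/4)))
        print('%.2f n%d y[%.4f %.4f] top %.4f'%(a,len(Q),np.percentile(Q[:,1],2),np.percentile(Q[:,1],98),zz),r)
```

```text
w5 4020
0.07 n125 y[-0.0337 -0.0152] top 0.1219 circ y -0.0153 z 0.1026 r 0.0181
0.08 n220 y[-0.0361 -0.0151] top 0.1215 circ y -0.0195 z 0.1079 r 0.0123
0.09 n252 y[-0.0284 0.0512] top 0.1174 circ y 0.0096 z 0.0789 r 0.0469
0.10 n504 y[-0.0281 0.0582] top 0.1178 circ y 0.0126 z 0.1037 r 0.0348
0.11 n685 y[-0.0270 0.0586] top 0.1189 circ y 0.0138 z 0.1339 r 0.0364
0.12 n441 y[-0.0268 0.0568] top 0.1175 circ y 0.0126 z 0.1253 r 0.0346
0.13 n188 y[-0.0267 0.0504] top 0.1165 circ y 0.0101 z 0.0788 r 0.0460
0.14 n336 y[-0.0320 0.0124] top 0.1236 circ y -0.0093 z 0.1036 r 0.0191
0.15 n581 y[-0.0326 0.0158] top 0.1252 circ y -0.0071 z 0.1071 r 0.0216
0.16 n578 y[-0.0329 0.0158] top 0.1288 circ y -0.0075 z 0.0985 r 0.0306
0.17 n110 y[-0.0319 0.0164] top 0.1287 circ y -0.0072 z 0.1002 r 0.0300
s5 1090
0.07 n22 y[-0.0279 0.0075] top 0.1226 circ y -0.0139 z 0.1023 r 0.0196
0.08 n58 y[-0.0348 0.0088] top 0.1247 circ y -0.0132 z 0.1026 r 0.0199
0.09 n65 y[-0.0306 0.0070] top 0.1221 circ y -0.0131 z 0.1052 r 0.0150
0.10 n74 y[-0.0278 0.0535] top 0.1197 circ y 0.0141 z 0.1156 r 0.0287
0.11 n121 y[
[... 1995 characters left out ...]
21 y[-0.0263 0.0570] top 0.1211 circ y 0.0172 z 0.1332 r 0.0335
0.12 n143 y[-0.0256 0.0571] top 0.1195 circ y 0.0162 z 0.1361 r 0.0352
0.13 n78 y[-0.0255 0.0531] top 0.1193 circ y 0.0160 z 0.1096 r 0.0285
0.14 n54 y[-0.0278 0.0128] top 0.1243 circ y -0.0085 z 0.1064 r 0.0165
0.15 n69 y[-0.0309 0.0155] top 0.1264 circ y -0.0080 z 0.1052 r 0.0203
0.16 n68 y[-0.0309 0.0165] top 0.1278 circ y -0.0078 z 0.1080 r 0.0225
0.17 n40 y[0.0010 0.0173] top 0.1283 circ y 0.0088 z 0.1179 r 0.0094
0.18 n66 y[-0.0312 0.0178] top 0.1296 circ y -0.0070 z 0.1077 r 0.0235
0.19 n103 y[-0.0307 0.0180] top 0.1277 circ y -0.0064 z 0.1101 r 0.0203
0.20 n86 y[-0.0288 0.0172] top 0.1252 circ y -0.0075 z 0.1027 r 0.0221
```

Combining the views in the tool frame gives a nut centre of y ≈ −13.8 mm at 68.5 mm ahead. The valve body and lid centre put the lock axis 3.1–3.4° from the tool x axis. I'm aligning, backing off and lowering, then checking with the fixed cameras.

```bash
python3 -m creep '-3 -0.9 0 0;-3 -0.9 0 0;-2.5 0 0 3.2;0 0 3 0;0 0 3 0;0 0 3 0;0 0 3 0;0 0 2 0;0 0 1.9 0;0 0 0 0'
python3 -m creep '0 0 0 0;0 0 0 0'
cat > chk.py <<'E'
from h import *
import sys
tag=sys.argv[1]
s=arm.get_state(); p=s['tool_pos']; R=s['tool_rot']; print(p.round(4),R.round(4).tolist(),s['wrist_force'].round(1),s['width'])
for n in('scene','top'):
    im,d,T=snap(n,n[0]+tag); P=pts(d,T['K'],T['T']); q=(P-p)@R; q[...,2]=P[...,2]
    m=(d>0)&(q[...,2]>.085)&(q[...,2]<.133)&(q[...,0]>.012)&(q[...,0]<.30)&(abs(q[...,1])<.045)
    print(n)
    for a in np.arange(.02,.30,.01):
        Q=q[m&(abs(q[...,0]-a)<.005)]
        if len(Q)<5: continue
        print('%.2f n%d y[%.4f %.4f] mid %.4f top %.4f'%(a,len(Q),Q[:,1].min(),Q[:,1].max(),(Q[:,1].min()+Q[:,1].max())/2,np.percentile(Q[:,2],95)))
E
python3 chk.py 6
python3 - <<'E'
import cv2
a=cv2.imread('pics/s6.png')[200:340,150:340]; cv2.imwrite('pics/s6c.png',cv2.resize(a,None,fx=4,fy=4,interpolation=cv2.INTER_CUBIC))
E
```

```text
t: 12.7
tool_pos: [0.584, -0.1205, 0.0561]
tool_rot: [[0.245, 0.969, -0.006], [0.969, -0.245, 0.002], [0.001, -0.006, -1.0]]
wrist_force: [-0.8, 0.8, -4.4]
width: 0.0148
t: 12.9
tool_pos: [0.5879, -0.1214, 0.0611]
tool_rot: [[0.244, 0.97, 0.003], [0.97, -0.244, -0.001], [-0.0, 0.003, -1.0]]
wrist_force: [0.1, 0.5, -3.3]
width: 0.0153
[ 0.5879 -0.1214  0.0611] [[0.2443, 0.9697, 0.0027], [0.9697, -0.2443, -0.0012], [-0.0005, 0.0029, -1.0]] [ 0.1  0.5 -3.3] 0.01530290561639245
scene
0.02 n17 y[-0.0070 0.0075] mid 0.0003 top 0.1098
0.03 n20 y[-0.0077 0.0079] mid 0.0001 top 0.1105
0.04 n19 y[-0.0079 0.0072] mid -0.0003 top 0.1105
0.05 n21 y[-0.0065 0.0078] mid 0.0006 top 0.1109
0.06 n20 y[-0.0066 0.0083] mid 0.0009 top 0.1107
0.07 n18 y[-0.0074 0.0073] mid -0.0000 top 0.1107
0.08 n25 y[-0.0075 0.0081] mid 0.0003 top 0.1119
0.09 n18 y[-0.0063 0.0076] mid 0.0007 top 0.1095
0.10 n22 y[-0.0065 0.0080] mid 0.0007 top 0.1111
0.11 n16 y[-0.0050 0.0067] mid 0.0008 top 0.1093
0.12 n8 y[-0.0027 0.0018] mid -0.0004 top 0.1065
0.16 n62 y[-0.0295 0.0168] mid -0.0063 top 0.1235
0.17 n73 y[-0.0278 0.017
[... 869 characters left out ...]
1191
0.16 n47 y[-0.0282 0.0179] mid -0.0052 top 0.1237
0.17 n36 y[-0.0280 0.0138] mid -0.0071 top 0.1212
0.18 n37 y[-0.0225 0.0440] mid 0.0107 top 0.1199
0.19 n53 y[-0.0234 0.0446] mid 0.0106 top 0.1201
0.20 n61 y[-0.0224 0.0440] mid 0.0108 top 0.1177
0.21 n43 y[-0.0230 0.0444] mid 0.0107 top 0.1193
0.22 n34 y[-0.0274 0.0152] mid -0.0061 top 0.1204
0.23 n51 y[-0.0275 0.0180] mid -0.0048 top 0.1241
0.24 n56 y[-0.0302 0.0194] mid -0.0054 top 0.1273
0.25 n49 y[-0.0304 0.0190] mid -0.0057 top 0.1294
0.26 n11 y[-0.0304 0.0190] mid -0.0057 top 0.1274
0.27 n22 y[-0.0296 0.0187] mid -0.0055 top 0.1277
0.28 n38 y[-0.0314 0.0187] mid -0.0064 top 0.1280
0.29 n34 y[-0.0285 0.0169] mid -0.0058 top 0.1238
```

View pics/s6c.png

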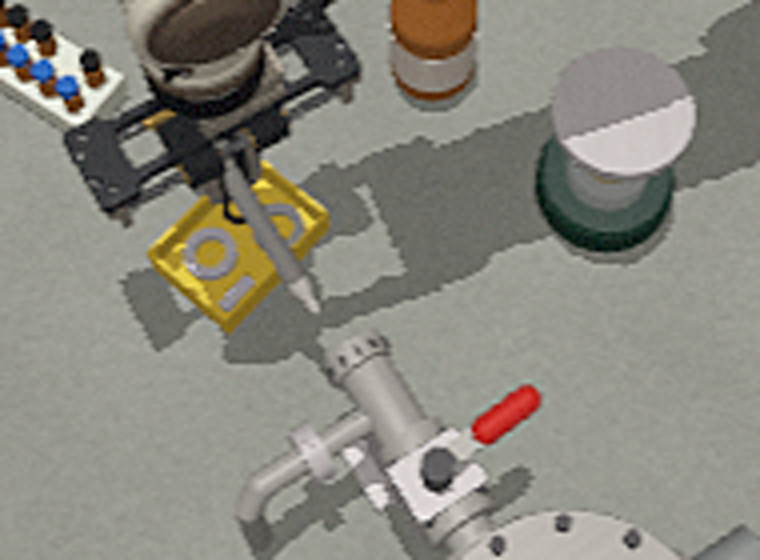

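The scene crop shows the tip at (315,310), just short of the nut at (355,350). The axes are parallel, and the lock is about 5.5 mm to the tool's −y side. I'll correct that, settle, then advance.

```bash
python3 -m creep '0 -0.55 0 0;0 0 0 0;0 0 0 0;0 0 0 0;0 0 0 0'; python3 chk.py 7 | grep -v '^0.[12][129]'
```

```text
t: 13.5
tool_pos: [0.5815, -0.119, 0.0593]
tool_rot: [[0.244, 0.97, 0.0], [0.97, -0.244, -0.0], [-0.0, 0.0, -1.0]]
wrist_force: [-0.7, -0.0, -3.6]
width: 0.0147
[ 0.5815 -0.119   0.0593] [[0.2437, 0.9699, 0.0001], [0.9699, -0.2437, -0.0001], [-0.0, 0.0002, -1.0]] [-0.7 -0.  -3.6] 0.014741682447946828
scene
0.02 n19 y[-0.0071 0.0071] mid 0.0000 top 0.1100
0.03 n19 y[-0.0072 0.0079] mid 0.0003 top 0.1097
0.04 n21 y[-0.0074 0.0077] mid 0.0002 top 0.1094
0.05 n19 y[-0.0079 0.0076] mid -0.0002 top 0.1097
0.06 n19 y[-0.0078 0.0075] mid -0.0002 top 0.1120
0.07 n22 y[-0.0070 0.0080] mid 0.0005 top 0.1088
0.08 n18 y[-0.0071 0.0074] mid 0.0002 top 0.1101
0.09 n21 y[-0.0077 0.0081] mid 0.0002 top 0.1088
0.10 n24 y[-0.0073 0.0081] mid 0.0004 top 0.1087
0.16 n62 y[-0.0230 0.0238] mid 0.0004 top 0.1226
0.17 n72 y[-0.0204 0.0250] mid 0.0023 top 0.1216
0.18 n52 y[-0.0166 0.0189] mid 0.0012 top 0.1187
0.20 n88 y[-0.0164 0.0442] mid 0.0139 top 0.1182
0.23 n72 y[-0.0222 0.0250] mid 0.0014 top 0.1248
0.24 n71 y[-0.0224 0.0262] mid 0.0019 top 0.1265
0.25 n43 y[-0.0189 0.0264] mid 0.0037 top 0.1271
0.26 n
[... 229 characters left out ...]
0003 top 0.1090
0.07 n16 y[-0.0063 0.0075] mid 0.0006 top 0.1103
0.08 n14 y[-0.0072 0.0072] mid 0.0000 top 0.1099
0.09 n5 y[-0.0052 0.0054] mid 0.0001 top 0.1088
0.15 n20 y[-0.0189 0.0195] mid 0.0003 top 0.1236
0.16 n48 y[-0.0229 0.0248] mid 0.0010 top 0.1242
0.17 n28 y[-0.0196 0.0194] mid -0.0001 top 0.1222
0.18 n34 y[-0.0161 0.0198] mid 0.0019 top 0.1191
0.20 n58 y[-0.0166 0.0449] mid 0.0141 top 0.1186
0.23 n45 y[-0.0218 0.0237] mid 0.0009 top 0.1274
0.24 n60 y[-0.0234 0.0267] mid 0.0016 top 0.1269
0.25 n47 y[-0.0235 0.0270] mid 0.0018 top 0.1295
0.26 n9 y[-0.0225 0.0269] mid 0.0022 top 0.1283
0.27 n24 y[-0.0230 0.0265] mid 0.0018 top 0.1283
0.28 n44 y[-0.0234 0.0266] mid 0.0016 top 0.1256
```

```bash
python3 -m creep '0 0.12 0 0;1 0 0 0;1 0 0 0;1 0 0 0;0.7 0 0 0;0.7 0 0 0;0.6 0 0 0;0 0 0 0;0 0 0 0'
```

```text
t: 14.5
tool_pos: [0.5948, -0.0708, 0.0593]
tool_rot: [[0.243, 0.97, -0.0], [0.97, -0.243, -0.0], [-0.0, 0.0, -1.0]]
wrist_force: [0.5, 0.3, -3.7]
width: 0.0149
```

```bash
python3 -m creep '0.5 0 0 0;0.5 0 0 0;0.5 0 0 0;0.5 0 0 0;0 0 0 0;0 0 0 0'
```

```text
t: 15.1
tool_pos: [0.5997, -0.0513, 0.0593]
tool_rot: [[0.243, 0.97, -0.0], [0.97, -0.243, -0.0], [-0.0, 0.0, -1.0]]
wrist_force: [-0.7, 0.3, -3.7]
width: 0.015
```

Entered about 34 mm with no side load. Continuing.

```bash
python3 -m creep '0.5 0 0 0;0.5 0 0 0;0.5 0 0 0;0.5 0 0 0;0.5 0 0 0;0.5 0 0 0;0.5 0 0 0;0.5 0 0 0;0 0 0 0;0 0 0 0'; python3 -m creep '0.3 0 0 0;0.3 0 0 0;0.2 0 0 0;0 0 0 0'
```

```text
t: 16.1
tool_pos: [0.6094, -0.0126, 0.0593]
tool_rot: [[0.243, 0.97, -0.0], [0.97, -0.243, -0.0], [-0.0, -0.0, -1.0]]
wrist_force: [-0.0, 0.1, -3.5]
width: 0.0147
t: 16.5
tool_pos: [0.6114, -0.0046, 0.0593]
tool_rot: [[0.243, 0.97, 0.0], [0.97, -0.243, 0.0], [0.0, -0.0, -1.0]]
wrist_force: [0.2, -0.0, -4.0]
width: 0.0149
```

```bash
python3 -m creep '0.2 0 0 0;0.2 0 0 0;0 0 0 0'; python3 -m creep '0.2 0 0 0;0.1 0 0 0;0 0 0 0'
```

```text
t: 16.8
tool_pos: [0.6118, -0.0033, 0.0592]
tool_rot: [[0.243, 0.97, -0.001], [0.97, -0.243, -0.004], [-0.004, -0.0, -1.0]]
wrist_force: [-2.5, -7.4, -3.9]
width: 0.0151
t: 17.1
tool_pos: [0.6121, -0.0031, 0.0592]
tool_rot: [[0.244, 0.97, -0.003], [0.97, -0.244, -0.008], [-0.009, -0.001, -1.0]]
wrist_force: [-5.0, -15.4, -4.1]
width: 0.0148
```

Contact with the valve at 15 N, at the expected depth. I'm relieving the pressure, letting go and rising clear.

```bash
python3 -m creep '-0.25 0 0 0;-0.2 0 0 0;0 0 0 0;0 0 0 0'; python3 -m creep '0 0 0 0;0 0 0 0;0 0 0 0;0 0 0 0;0 0 0 0;0 0 0 0;0 0 0 0;0 0 0 0' 0.55
python3 -m creep '0 0 -1 0;0 0 -2 0;0 0 -3 0;0 0 -3 0;0 0 -3 0;0 0 -2 0;0 0 0 0;0 0 0 0'
python3 - <<'E'
from h import *
s=arm.get_state(); print(s['qpos'].round(3))
for n in('scene','wrist'):
    im,d,T=snap(n,n[0]+'8')
a=cv2.imread('pics/s8.png')[200:340,150:340]; b=cv2.imread('pics/w8.png')
cv2.imwrite('pics/c8.png',np.hstack([cv2.resize(a,(400,296)),cv2.resize(b,(395,296))]))
E
```

```text
t: 17.5
tool_pos: [0.6118, -0.0033, 0.0593]
tool_rot: [[0.244, 0.97, -0.0], [0.97, -0.244, -0.002], [-0.002, 0.0, -1.0]]
wrist_force: [-2.1, -5.3, -4.2]
width: 0.0149
t: 18.3
tool_pos: [0.6119, -0.0024, 0.0593]
tool_rot: [[0.244, 0.97, -0.0], [0.97, -0.244, 0.0], [0.0, -0.0, -1.0]]
wrist_force: [-0.0, 0.0, -0.7]
width: 0.0505
t: 19.1
tool_pos: [0.6119, -0.0025, 0.1993]
tool_rot: [[0.244, 0.97, 0.0], [0.97, -0.244, -0.0], [0.0, 0.0, -1.0]]
wrist_force: [0.4, 0.2, -0.5]
width: 0.0506
[-0.201  0.247  1.477 -0.     1.417  0.045]
```

View pics/c8.png

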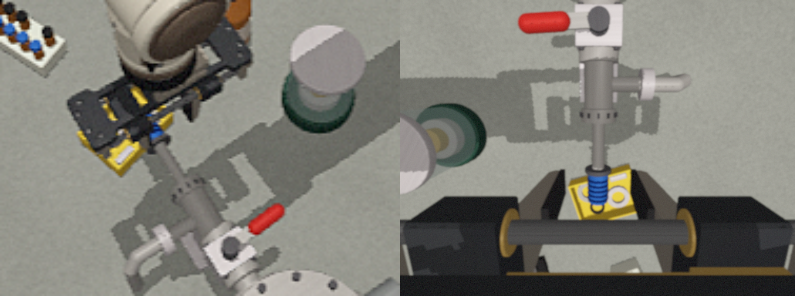

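The rod rests in the lock (right pane: collar (598,170)) and the lever is still closed, along (520–600,20). I'm measuring the red sleeve in the tool frame.

Run:
```python
from h import *
s=arm.get_state(); p=s['tool_pos']; R=s['tool_rot']
for n in('w8','s8'):
    z=np.load(f'pics/{n}.npz'); im,d,K,T=z['im'],z['d'],z['K'],z['T']; P=pts(d,K,T); h=cv2.cvtColor(im,cv2.COLOR_RGB2HSV)
    m=((h[...,0]<6)|(h[...,0]>174))&(h[...,1]>180)&(P[...,2]>.12)&(P[...,2]<.17)
    q=(P[m]-p)@R; print(n,len(q),q.min(0).round(4),q.max(0).round(4),(q.max(0)+q.min(0))/2, P[m][:,2].max()); 
    b=(h[...,0]>100)&(h[...,0]<125)&(h[...,1]>150); Q=(P-p)@R; k=b&(abs(Q[...,0])<.12)&(abs(Q[...,1])<.03)&(P[...,2]<.13)&(P[...,2]>.07); q=Q[k]
    if len(q): print('handle',q.min(0),q.max(0),np.percentile(P[k][:,2],95))
```

```text
w8 1485 [ 0.1227 -0.0737  0.0413] [ 0.1403 -0.0266  0.0511] [ 0.13152431 -0.0501599   0.04619267] 0.15637389985739783
handle [-0.08055163 -0.01187473  0.08808004] [-0.03977765  0.01320352  0.09981476] 0.10827268262985137
s8 112 [ 0.1282 -0.0731  0.0404] [ 0.1443 -0.0269  0.0502] [ 0.1362112  -0.05001688  0.04528601] 0.1572288867683702
handle [-0.06924972 -0.00997541  0.08668102] [-0.03684562  0.0057958   0.09569389] 0.11039207212446593
```

```bash
python3 -m creep '3.35 -1.3 0 0;3.35 -1.3 0 0;3.35 -1.3 0 0;3.35 -1.4 0 0;0 0 0 8.5;0 0 0 8.5;0 0 0 8.5;0 0 0 8.5;0 0 0 8.5;0 0 0 8.5' 0.42
python3 -m creep '0 0 0 8.5;0 0 0 8.5;0 0 0 8.5;0 0 0 8.5;0 0 0 5;0 0 0 0;0 0 0 0;0 0 0 0'
python3 - <<'E'
from h import *
s=arm.get_state(); p=s['tool_pos']; R=s['tool_rot']; print(s['qpos'].round(3),s['width'])
im,d,T=snap('wrist','w9');K,T=T['K'],T['T'];P=pts(d,K,T); h=cv2.cvtColor(im,cv2.COLOR_RGB2HSV)
m=((h[...,0]<6)|(h[...,0]>174))&(h[...,1]>180)&(P[...,2]>.12)&(P[...,2]<.17)
q=(P[m]-p)@R; print(len(q)); print(q.min(0),q.max(0),q.mean(0)) if len(q) else 0
E
```

```text
t: 20.2
tool_pos: [0.5921, 0.1404, 0.1972]
tool_rot: [[0.91, 0.415, -0.003], [0.415, -0.91, -0.0], [-0.003, -0.001, -1.0]]
wrist_force: [-0.1, -0.1, -0.5]
width: 0.0383
t: 21.0
tool_pos: [0.5929, 0.1404, 0.1986]
tool_rot: [[0.97, -0.242, -0.001], [-0.242, -0.97, -0.0], [-0.001, 0.0, -1.0]]
wrist_force: [0.6, -0.3, 0.2]
width: 0.0386
[0.034 0.242 1.485 0.    1.417 1.85 ] 0.03857579337015769
922
[-0.02080999 -0.00702363  0.04252803] [0.02547448 0.00980512 0.04997254] [0.00374561 0.00138787 0.04580962]
```

The sleeve is centred between the jaws to within 1.4 mm. I'm lowering to straddle it, narrowing the jaws and following the arc.

```bash
python3 -m creep '0 0.1 2 0;0 0 2 0;0 0 2 0;0 0 1.5 0;0 0 1 0;0 0 0 0;0 0 0 0'; python3 -m creep '0 0 0 0;0 0 0 0;0 0 0 0;0 0 0 0;0 0 0 0' 0.24 10
```

```text
t: 21.75
tool_pos: [0.5934, 0.1395, 0.1149]
tool_rot: [[0.97, -0.244, 0.001], [-0.244, -0.97, 0.0], [0.001, -0.0, -1.0]]
wrist_force: [1.0, 0.0, -0.6]
width: 0.0381
t: 22.25
tool_pos: [0.593, 0.1395, 0.1144]
tool_rot: [[0.97, -0.244, 0.0], [-0.244, -0.97, 0.0], [0.0, -0.0, -1.0]]
wrist_force: [-0.6, 0.4, 0.8]
width: 0.0219
```

```bash
python3 -m creep '0.05 0.69 0 -7.5;0.05 0.69 0 -7.5;0.05 0.69 0 -7.5;0.05 0.69 0 -7.5;0.05 0.69 0 -7.5;0.05 0.69 0 -7.5;0 0 0 0;0 0 0 0'
```

```text
t: 23.05
tool_pos: [0.599, 0.0994, 0.1142]
tool_rot: [[0.86, 0.511, -0.0], [0.511, -0.86, -0.0], [-0.0, 0.0, -1.0]]
wrist_force: [-0.3, -0.2, 0.5]
width: 0.0218
```

```bash
python3 -m creep '0.05 0.69 0 -7.5;0.05 0.69 0 -7.5;0.05 0.69 0 -7.5;0.05 0.69 0 -7.5;0.05 0.69 0 -7.5;0 0 0 0'; python3 -m creep '0.05 0.69 0 -7.5;0 0.1 0 0;0 0 0 0;0 0 0 0';  python3 -m creep '0 0.15 0 0;0 0.1 0 0;0 0 0 0;0 0 0 0'
```

```text
t: 23.65
tool_pos: [0.6253, 0.0776, 0.1141]
tool_rot: [[0.37, 0.929, -0.0], [0.929, -0.37, -0.0], [-0.0, -0.0, -1.0]]
wrist_force: [0.3, -0.4, 0.5]
width: 0.0218
t: 24.05
tool_pos: [0.6324, 0.0754, 0.1141]
tool_rot: [[0.247, 0.969, -0.0], [0.969, -0.247, -0.0], [-0.0, -0.0, -1.0]]
wrist_force: [-0.7, 0.4, 0.4]
width: 0.0221
t: 24.45
tool_pos: [0.6336, 0.0749, 0.114]
tool_rot: [[0.245, 0.97, -0.004], [0.97, -0.245, 0.0], [-0.001, -0.004, -1.0]]
wrist_force: [-6.1, -0.2, 2.7]
width: 0.0222
```

The lever met its stop with 6 N resisting. I'm backing off, rising and checking the lever, then positioning above the handle.

```bash
python3 -m creep '0 -0.35 0 0;0 0 -2 0;0 0 -3 0;0 0 -3 0;0 0 -1 0;-3.6 0 0 0;-3.6 0.05 0 0;-3.6 0.05 0 0;-3.5 0.05 0 0;0 0 0 0' 0.6
python3 -m creep '0 0 0 0;0 0 0 0;0 0 0 0'
python3 - <<'E'
from h import *
s=arm.get_state(); p=s['tool_pos']; R=s['tool_rot']; print(p,R[:,0],s['width'])
for n in('wrist','scene'):
    im,d,T=snap(n,n[0]+'10');K,T=T['K'],T['T'];P=pts(d,K,T); h=cv2.cvtColor(im,cv2.COLOR_RGB2HSV); Q=(P-p)@R
    m=((h[...,0]<6)|(h[...,0]>174))&(h[...,1]>180)&(P[...,2]>.12)&(P[...,2]<.17)
    q=Q[m]; print(n,len(q))
    if len(q)>20: f=np.polyfit(q[:,0],q[:,1],1); print('sleeve',q.min(0),q.max(0),'slope deg',np.degrees(f[0]))
    k=(h[...,0]>100)&(h[...,0]<125)&(h[...,1]>150)&(abs(Q[...,0])<.05)&(abs(Q[...,1])<.03)&(P[...,2]<.13)&(P[...,2]>.07); q=Q[k]
    if len(q): print('handle',q.min(0),q.max(0),np.percentile(P[k][:,2],95))
a=cv2.imread('pics/s10.png')[200:340,150:340]; b=cv2.imread('pics/w10.png')
cv2.imwrite('pics/c10.png',np.hstack([cv2.resize(a,(400,296)),cv2.resize(b,(395,296))]))
E
```

```text
t: 25.45
tool_pos: [0.5976, -0.0672, 0.2034]
tool_rot: [[0.249, 0.969, -0.001], [0.969, -0.249, -0.001], [-0.001, -0.0, -1.0]]
wrist_force: [0.0, 0.4, -1.1]
width: 0.0553
t: 25.75
tool_pos: [0.5986, -0.0623, 0.2041]
tool_rot: [[0.242, 0.97, -0.0], [0.97, -0.242, 0.0], [0.0, -0.0, -1.0]]
wrist_force: [-1.0, 0.7, 0.1]
width: 0.0554
[ 0.59860487 -0.06226115  0.20406038] [2.42252460e-01 9.70213201e-01 3.01730440e-04] 0.055372649263511126
wrist 992
sleeve [ 0.11929449 -0.00958597  0.04803607] [0.15233749 0.00665239 0.05706426] slope deg -0.4464730485928076
handle [-0.02204181 -0.01322743  0.09492688] [0.01829704 0.01126492 0.10634644] 0.10781743234759907
scene 105
sleeve [-1.42578098 -0.00809516  0.0464027 ] [0.17049754 0.17625805 0.07344808] slope deg -6.168300087971168
handle [-0.02088139 -0.01177227  0.09281506] [0.01979764 0.01242441 0.11129118] 0.1090136964980164
```

View pics/c10.png

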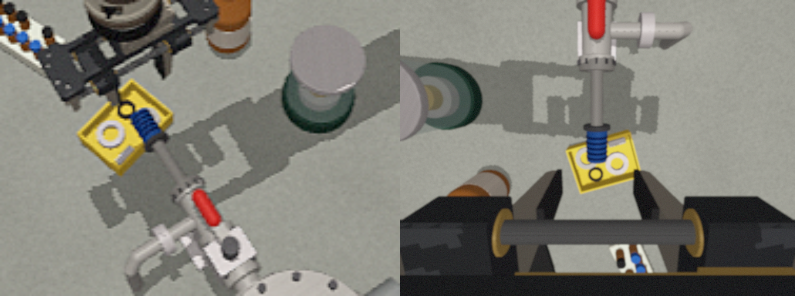

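The left pane shows the lever lying over the tube at (205,208), within 0.5° of the lock axis, so it is fully open. The handle is centred under the gripper, drooping to z ≈ 0.094. I'm going down to grip it.

```bash
python3 -m creep '-0.4 0 2 0;0 0 3 0;0 0 3 0;0 0 3 0;0 0 2 0;0 0 1 0;0 0 1 0;0 0 0 0;0 0 0 0'; python3 -m creep '0 0 0 0;0 0 0 0;0 0 0 0;0 0 0 0;0 0 0 0;0 0 0 0;0 0 0 0' 0 40
```

```text
t: 26.75
tool_pos: [0.5982, -0.0675, 0.0553]
tool_rot: [[0.244, 0.97, 0.002], [0.97, -0.244, -0.0], [-0.0, 0.002, -1.0]]
wrist_force: [0.5, 1.1, -0.0]
width: 0.0551
t: 27.45
tool_pos: [0.5974, -0.0674, 0.0545]
tool_rot: [[0.244, 0.97, -0.0], [0.97, -0.244, -0.0], [-0.0, -0.0, -1.0]]
wrist_force: [-1.3, -0.1, 1.6]
width: 0.0268
```

Gripped at 27 mm. I'm lifting the handle level, trimming sideways onto the insertion line, then pushing gently.

```bash
python3 -m creep '0 -0.08 -0.2 0;0 -0.07 -0.2 0;0 0 -0.1 0;0 0 0 0;0 0 0 0'; python3 -m creep '0.3 0 0 0;0.4 0 0 0;0.4 0 0 0;0.4 0 0 0;0 0 0 0;0 0 0 0'
```

```text
t: 27.95
tool_pos: [0.5957, -0.067, 0.0589]
tool_rot: [[0.244, 0.97, -0.001], [0.97, -0.244, 0.0], [-0.0, -0.001, -1.0]]
wrist_force: [0.1, 0.1, -3.9]
width: 0.0269
t: 28.55
tool_pos: [0.5996, -0.0522, 0.0593]
tool_rot: [[0.243, 0.97, -0.0], [0.97, -0.243, -0.0], [-0.0, -0.0, -1.0]]
wrist_force: [-0.4, 0.4, -3.1]
width: 0.0269
```

```bash
python3 -m creep '0.5 0 0 0;0.5 0 0 0;0.5 0 0 0;0.5 0 0 0;0 0 0 0'; python3 -m creep '0.5 0 0 0;0.5 0 0 0;0.5 0 0 0;0.4 0 0 0;0 0 0 0;0 0 0 0'
```

```text
t: 29.05
tool_pos: [0.6047, -0.0322, 0.0593]
tool_rot: [[0.243, 0.97, 0.0], [0.97, -0.243, 0.0], [0.0, 0.0, -1.0]]
wrist_force: [0.0, 0.2, -3.3]
width: 0.0271
t: 29.65
tool_pos: [0.6091, -0.0146, 0.0593]
tool_rot: [[0.243, 0.97, -0.0], [0.97, -0.243, -0.0], [-0.0, -0.0, -1.0]]
wrist_force: [0.6, -1.0, -3.7]
width: 0.0271
```

```bash
python3 -m creep '0.3 0 0 0;0.3 0 0 0;0.2 0 0 0;0 0 0 0'; python3 -m creep '0.2 0 0 0;0.2 0 0 0;0 0 0 0'
```

```text
t: 30.05
tool_pos: [0.6112, -0.0066, 0.0593]
tool_rot: [[0.243, 0.97, 0.0], [0.97, -0.243, 0.0], [0.0, 0.0, -1.0]]
wrist_force: [0.2, 0.2, -2.8]
width: 0.0269
t: 30.35
tool_pos: [0.6122, -0.0028, 0.0594]
tool_rot: [[0.244, 0.97, 0.0], [0.97, -0.244, 0.0], [0.0, 0.0, -1.0]]
wrist_force: [-0.0, 0.3, -3.7]
width: 0.027
```

```bash
python3 -m creep '0.2 0 0 0;0.1 0 0 0;0 0 0 0'; python3 -m creep '0.2 0 0 0;0.1 0 0 0;0 0 0 0'
```

```text
t: 30.65
tool_pos: [0.6123, -0.0024, 0.0596]
tool_rot: [[0.244, 0.97, -0.001], [0.97, -0.244, -0.004], [-0.004, -0.0, -1.0]]
wrist_force: [-2.8, -6.8, -1.0]
width: 0.0273
t: 30.95
tool_pos: [0.6123, -0.0024, 0.0597]
tool_rot: [[0.244, 0.97, -0.003], [0.97, -0.244, -0.009], [-0.009, -0.001, -1.0]]
wrist_force: [-6.3, -15.3, 0.8]
width: 0.0271
```

Firm stop at 15 N, with the handle centre about 28 mm from the estimated mouth. I'm relieving, releasing, rising and verifying.

```bash
python3 -m creep '-0.25 0 0 0;-0.2 0 0 0;0 0 0 0;0 0 0 0'; python3 -m creep '0 0 0 0;0 0 0 0;0 0 0 0;0 0 0 0;0 0 0 0;0 0 0 0;0 0 0 0;0 0 0 0' 0.6
python3 -m creep '0 0 -1 0;0 0 -2 0;0 0 -3 0;0 0 -3 0;0 0 -3 0;0 0 -3 0;-3 0 -1 0;-3 0 0 0;-3 0 0 0;0 0 0 0'
python3 -m creep '0 0 0 0;0 0 0 0;0 0 0 0'
python3 - <<'E'
from h import *
s=arm.get_state(); p=s['tool_pos']; R=s['tool_rot']
for n in('scene','wrist','top'):
    im,d,T=snap(n,n[0]+'11'); K,T=T['K'],T['T'];P=pts(d,K,T); h=cv2.cvtColor(im,cv2.COLOR_RGB2HSV); Q=(P-p)@R
    m=((h[...,0]<6)|(h[...,0]>174))&(h[...,1]>180)&(P[...,2]>.12)&(P[...,2]<.17)&(abs(Q[...,1])<.1)&(Q[...,0]>0)
    q=Q[m]
    if len(q)>20: f=np.polyfit(q[:,0],q[:,1],1); print(n,len(q),'sleeve',q.min(0).round(4),q.max(0).round(4),'slope deg',np.degrees(f[0]))
    k=(h[...,0]>100)&(h[...,0]<125)&(h[...,1]>150)&(abs(Q[...,0])<.2)&(abs(Q[...,1])<.03)&(P[...,2]<.13)&(P[...,2]>.07); q=Q[k]
    if len(q): print(n,'handle',q.min(0).round(4),q.max(0).round(4))
a=cv2.imread('pics/s11.png')[200:340,150:340]; b=cv2.imread('pics/w11.png')
cv2.imwrite('pics/c11.png',np.hstack([cv2.resize(a,(400,296)),cv2.resize(b,(395,296))]))
E
```

```text
t: 31.35
tool_pos: [0.6123, -0.0024, 0.0594]
tool_rot: [[0.244, 0.97, -0.0], [0.97, -0.244, -0.002], [-0.002, 0.0, -1.0]]
wrist_force: [-2.1, -5.4, -1.4]
width: 0.027
t: 32.15
tool_pos: [0.6124, -0.0015, 0.0593]
tool_rot: [[0.244, 0.97, -0.0], [0.97, -0.244, 0.0], [0.0, -0.0, -1.0]]
wrist_force: [-0.2, -0.3, -1.0]
width: 0.0551
t: 33.15
tool_pos: [0.59, -0.092, 0.2203]
tool_rot: [[0.247, 0.969, 0.001], [0.969, -0.247, -0.002], [-0.001, 0.001, -1.0]]
wrist_force: [0.2, 0.1, 0.8]
width: 0.055
t: 33.45
tool_pos: [0.5907, -0.0878, 0.2194]
tool_rot: [[0.242, 0.97, 0.0], [0.97, -0.242, 0.0], [0.0, 0.0, -1.0]]
wrist_force: [0.6, 0.4, 0.7]
width: 0.0551
scene 102 sleeve [ 0.1518 -0.0064  0.0603] [0.1973 0.0092 0.0721] slope deg 0.5651223445494176
scene handle [ 0.0729 -0.0104  0.103 ] [0.1141 0.0146 0.1243]
wrist 306 sleeve [ 0.1456 -0.0071  0.0638] [0.1574 0.0078 0.0735] slope deg 0.6738492524817516
wrist handle [ 0.0705 -0.0119  0.1048] [0.1135 0.0129 0.1171]
top 32 sleeve [ 0.1627 -0.0062  0.0595] [0.1919 0.0043 0.0709] slope deg 0.1265165739480821
top handle [ 0.1081 -0.0093  0.1052] [0.1137 0.0078 0.1125]
```

View pics/c11.png

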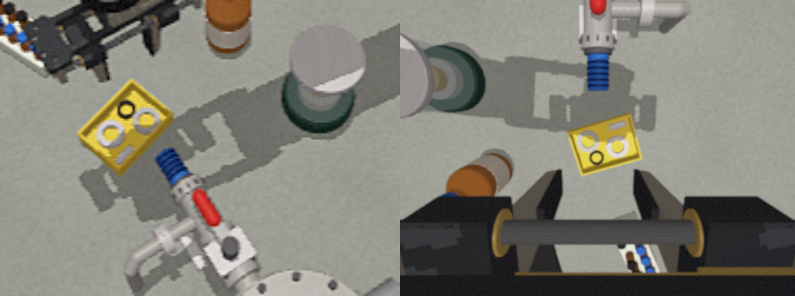

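The collar sits on the nut, the lever is open and everything is clear. Handing in.

```bash
python3 -c "
from station import arm
print(arm.sign_off(), arm.get_state()['t'])"
```

```text
the job is handed in; nothing more can be done
the job is handed in; nothing more can be done
```

The rod is fully home in the lock with the valve open, and I handed the job in at about 34 s; sign-off gave no verdict. I took the rod from its cradle and slid it in until it met the closed valve (15 N). I let go, swung the lever to its stop (6 N), then took the handle, lifted it level, pushed the collar to the mouth (15 N) and released.

**Last checks:**
- **Collar and rod:** the final picture shows the collar against the gland nut. Depth puts the handle centre about 28 mm from the mouth, as it should be when home.
- **Lever:** the red sleeve lies within about 0.7° of the lock axis.
- **Gripper:** it is open and clear of everything.
- **Bystanders:** the vial rack, bottle, bell jar and tray look undisturbed in the final view. I judged this by eye and did not measure their positions.

**What failed or disagreed:**
- **First grasp missed:** the fingers slid off the top of the rod with about 14 N upward. Depth showed the real fingertips about 23.5 mm above the reported TCP. I corrected for this, and the rod had not visibly moved.
- **Lock axis estimate:** my first estimate of the lock axis was about 3° off. I corrected it, with a few millimetres of sideways adjustment, before inserting the rod.
- **Mouth position:** the wrist and scene cameras differed by about 5 mm on where the mouth lies along the bore, so I relied on contact force for the two end stops.

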